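Seat the reference disc in the microscope stage and close its clip

ROBOT

A 7-joint arm with a two-finger parallel gripper is mounted at the origin on the work surface. World frame = base frame: x ahead of the robot, y to its left, z up, the work surface at z = 0. Lengths are in m, angles in rad, forces in N, time in s.
With the tool pointing down it reaches from about 0.425 to 0.875 m from the base axis. Payload 4.7 kg.
Tool frame: the origin (TCP) lies midway between the tips of the shut fingers; the grasp point (between the pads) lies 19 mm behind it; z points along the fingers, y is the line along which they close (so a half turn about z gives the same grasp; the last joint's range is limited). The gripper opens to 87 mm and grips with 3 to 60 N. Pads are 19 mm wide; open, the fingers measure 117 mm over their backs; the gripper's body (75 mm by 190 mm) begins 51 mm behind the grasp point.
Start: joints at [-1.322, 0.321, -0.07, 1.45, 0.023, 1.371, -0.057], TCP at [0.151, 0.632, 0.223] pointing down, gripper open.
Joint ranges: [-2.86, 2.86], [-0.3, 2.09], [-1.38, 1.24], [0.06, 2.45], [-1.56, 4.7], [0.09, 2.05], [-2.69, 2.69]. Speed limits (rad/s): [2.57, 2.57, 3.14, 3.14, 3.14, 3.14, 3.14].

INTERFACE

Orientations are given as a rotation vector (axis times angle).
In Python, from bench import ctrl, get_image, calibration gives the robot as it stands.
- The arm moves only by the tool apply_moves, never from a script. Its arguments are lists of equal length, an entry for each row: "dp": the shift along the tool's x, y, z in m, a list of three; "twist": the turn, a rotation vector about the tool's x, y, z in rad, a list of three; "fingers": the closure, from 0 (fully open) to 1 (shut). In form: {"dp": [[dx, dy, dz], ...], "twist": [[ax, ay, az], ...], "fingers": [fingers, ...]}. A call has 1 to 10 rows; each row shifts and turns the commanded pose from where the row before left it, along the tool's axes as they then stand; what a row does not reach is not made up. A row lasts 1/10 s, in which the tool goes at most 50 mm and 8.59 degrees, less where a joint would pass 70% of its speed; a pose out of reach is approached as far as the arm can. A call is refused whole if a number of a shift passes 0.05 or a number of a turn 0.15, either way. A call with a gripper value outside its range is refused whole. The fingers move at their own pace and stop on an object; "newtons" is the grip in N (left out, the last holds). Time passes only in rows, so rows that do not move let the fingers close. It gives the time, the measured TCP pose, the force, the opening and the grip force at its end, in the units of the state.
- ctrl.get_state(): the state, without advancing time (a new reading comes with each control period).
- get_image(name): name is "scene" or "top"; returns the picture (384x512x3 uint8, red, green, blue); there is no depth.
- calibration(name): a dict with "fx", "fy", "cx", "cy" (pixels), "eye" and "attitude" of the camera in the world. Camera axes: x right, y up, looking along -z (the intrinsics and any distortion apply to the point x, -y, -z); pixel columns grow to the right and rows downward; lengths in m; the calibration is good to about 2 mm. A picture is of the moment at which its call begins. calibration takes no time and is no camera call.
- ctrl.close_job(): hands the job in; it is judged then, once.
The state is a dict: "time": time; "joint_positions": joint angles; "qd": joint speeds; "joint_torque": joint torques, N m; "position": TCP position; "tool_rot": TCP orientation; "ft_force": force on the tool from outside, world axes, zero at the start; "torque": the same for the moment, N m; "grip_width": opening from 0.0 (shut) to 1.0 (fully open); "grip_force": force on a finger pad.
Only numpy, scipy, OpenCV 4.12 (cv2) and the standard library are available. Lean on these libraries where they do the work, as an engineer would, in place of code of your own. Each camera call takes 0.05 s, during which the arm holds its last target. There are 200 camera calls.

TASK

Without picking anything up, push the loose white disc across the black stage plate with a fingertip until it drops into the round pocket and lies flat in it. Then push the steel clip round on its pivot, fully home over the disc. The disc must only be slid, never lifted, and the objective and the little bottle standing on the plate must be left standing where they are.

Things in the scene. Friction and masses are not known exactly. Their poses are not given: they have to be found in the camera images.
- stage: black stage plate fixed to the table, a block 170 mm (its x) by 250 mm (its y) and 30 mm thick; origin at the centre of its underside, on the table top, z up; its flat upper face (the deck) is 30 mm above the origin
- pocket (a point): centre of the mouth of the round pocket in the stage's deck, at deck height, 45 mm from the stage's centre along the stage's +y; axes are those of the stage. The pocket is 53 mm across and 9 mm deep, flat-bottomed, with a plain grey floor, with a 2 mm bevelled rim
- disc_center (a point): centre (half-way up) of the loose white ceramic reference disc, 50 mm across and 10 mm thick, about 60 g; it starts lying flat on the deck, on the stage's -y half. Seated in the pocket it stands 1 mm proud of the deck, its centre 4 mm below deck height
- clip_pivot (a point): pivot of the flat steel clip, at deck height; stage coordinates x +55 mm, y +100 mm. The clip is a bar 14 mm wide and 4 mm thick, its underside 5 mm above the deck, reaching 82 mm from the pivot; the pivot's boss is 18 mm across and its top 12 mm above the deck
- clip (a joint): angle of the clip about its upright pivot, rad: 0 is fully home against its stop, the bar then pointing from the pivot over the middle of the pocket (diagonally towards the stage's -x and -y); it grows as the clip opens, turning clockwise seen from above, up to 1.3. It turns with light friction (under 1 N at the post) and stays where it is left; it closes anticlockwise seen from above
- clip_post (a point): middle of the upright round steel post on the clip, by which it is pushed: 12 mm across, standing from the bar to 30 mm above the deck; this point is 20 mm above the deck and 55 mm from the pivot along the bar
- objective: bystander: steel and brass microscope objective, 26 mm across and 40 mm tall, standing on the deck at the stage's -x edge beside the pocket; origin at the centre of its foot
- oil_bottle: bystander: small amber bottle with black cap, 22 mm across and 44 mm tall, standing on the deck near the stage's +x edge; origin at the centre of its foot
There are look-alikes about, which are no part of the job. What is shaped like the part that bears disc_center but green is not meant.

How it is judged:
On the way, in this order (a step that is already met when the one before it is completed fails the run):
1. the disc lies flat in the pocket while the clip is still open (horizontal distance between disc_center and pocket below 0.004 m and z of disc_center in the frame of pocket below -0.002 m and angle between disc_center's own z axis and vertical below 0.08 rad and value of joint clip above 0.3 rad), for 0.2 s.
2. the clip is fully home over the disc (value of joint clip below 0.08 rad), for 0.2 s.
At the end, for the whole second after the job is handed in: The disc lies flat in the pocket (centre within 4 mm of the pocket's centre and at least 2 mm below deck height, tilt under 0.08 rad), the clip is home (joint below 0.08 rad), and the objective and the bottle stand upright within 15 mm of where they began (horizontal distance between disc_center and pocket below 0.004 m and z of disc_center in the frame of pocket below -0.002 m and angle between disc_center's own z axis and vertical below 0.08 rad and value of joint clip below 0.08 rad and distance of each of objective, oil_bottle from where it was at the start of the episode below 0.015 m and angle between each of objective, oil_bottle's own z axis and vertical below 0.2 rad); the robot touches nothing.
It fails at once if the disc is lifted off the stage (its centre more than 18 mm above the deck) (z of disc_center in the frame of pocket above 0.018 m).
It fails at once if the objective or the bottle is shifted by more than 15 mm or knocked over (distance of any of objective, oil_bottle from where it was at the start of the episode above 0.015 m or angle between any of objective, oil_bottle's own z axis and vertical above 0.4 rad).
It also fails if it takes over 45 s, if anything falls off the work surface, if the arm or the gripper's body presses on something with over 40 N, if the wrist force passes 120 N, or if a joint passes its speed limit or range.

## Working session

There is one attempt and no reset: what is moved stays moved. The work goes in short steps, Python scripts to look and compute and a tool call to move; the robot and the scene stay as the last step left them, time stands still between calls to the robot, and variables do not carry over. Pictures are saved under pics/ and viewed, at most 10 in all, crops included, and the job is handed in when it is done.

Besides the shell and the picture viewer there is one more tool, called after "Call:" by a JSON object that holds its "op" and its "data", one argument or row to a line. apply_moves: Moves the arm, as the interface text tells. Its arguments: {"type":"object","properties":{"dp":{"type":"array"},"twist":{"type":"array"},"fingers":{"type":"array"},"newtons":{"type":"number"}},"required":["dp","twist","fingers"]}

```bash
mkdir -p pics; python3 - <<'E'
from bench import ctrl,get_image,calibration
import cv2
for n in("scene","top"):
    cv2.imwrite(f"pics/{n}0.png",cv2.cvtColor(get_image(n),cv2.COLOR_RGB2BGR)); print(calibration(n))
s=ctrl.get_state();print(s)
E
```

```text
{'fx': 374.6215353266822, 'fy': 374.6215353266822, 'cx': 252.66402657069716, 'cy': 188.50833287081403, 'eye': array([ 0.92601151, -0.19221012,  0.51911859]), 'attitude': array([0.71810447, 0.38693005, 0.99265425])}
{'fx': 390.36487703033544, 'fy': 390.36487703033544, 'cx': 261.02053542200633, 'cy': 195.89711901818302, 'eye': array([0.47994248, 0.0184122 , 0.94510175]), 'attitude': array([ 0.06183888, -0.06739194, -1.58671259])}
{'time': 0.1, 'joint_positions': array([-1.32190187,  0.32170982, -0.0700853 ,  1.45156019,  0.02260424,
        1.37081222, -0.05688084]), 'qd': array([ 0.0018061 , -0.00238345,  0.00015234, -0.00348766, -0.00032148,
       -0.00216403,  0.00070158]), 'joint_torque': array([-1.81346854e-04, -4.92570376e+01, -4.05796096e-01, -3.13401461e+01,
       -6.43779687e-02,  3.95997043e-02,  8.34085176e-05]), 'position': array([0.15114972, 0.63166446, 0.22159265]), 'tool_rot': array([-3.67879970e-01, -3.11987627e+00,  2.67005225e-03]), 'ft_force': array([-0.12996371,  0.17858302,  0.27965393]), 'torque': array([-0.01320776, -0.0218517 ,  0.03561635]), 'grip_force': 0.0, 'grip_width': 1.0019361771260464}
```

View pics/top0.png

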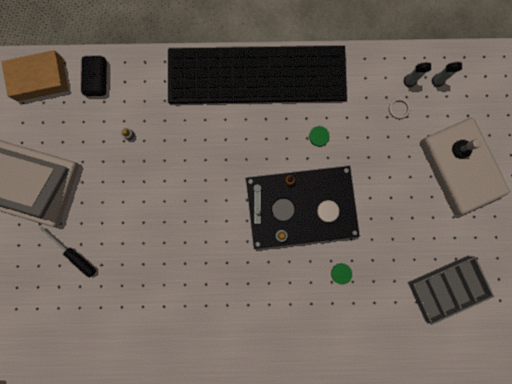

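View pics/scene0.png

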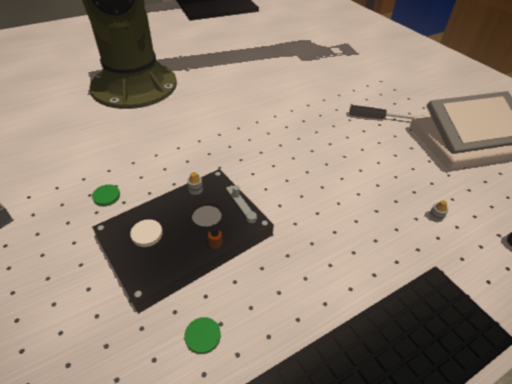

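The top view shows the stage centred near (302,207), with its +y pointing left and +x up. The pocket is at (283,210), the white disc at (328,211), the clip bar at about (257,187–222), the bottle at (290,180) and the objective at (281,236). The scene view agrees. Now I'll measure.

```bash
cat > h.py <<'E'
import numpy as np,cv2
from scipy.spatial.transform import Rotation as R
from bench import ctrl,get_image,calibration
def ray(n,px,z):
    c=calibration(n);px=np.atleast_2d(px).astype(float)
    d=np.c_[(px[:,0]-c['cx'])/c['fx'],-(px[:,1]-c['cy'])/c['fy'],-np.ones(len(px))]
    d=R.from_rotvec(c['attitude']).apply(d);e=c['eye']
    return (e+d*((z-e[2])/d[:,2])[:,None])[:,:2]
def blobs(m,lo,hi):
    cs,_=cv2.findContours(m.astype(np.uint8),cv2.RETR_LIST,cv2.CHAIN_APPROX_NONE)
    return [c for c in cs if lo<cv2.contourArea(c)<hi]
def circ(n,c,z):
    p=ray(n,c[:,0,:],z);A=np.c_[2*p,np.ones(len(p))]
    s=np.linalg.lstsq(A,(p**2).sum(1),rcond=None)[0]
    return s[:2],np.sqrt(s[2]+s[0]**2+s[1]**2)
def discs(im,n,z=.04):
    a=im.astype(int);m=(a.min(2)>120); return m
E
python3 - <<'E'
from h import *
for n in("top","scene"):
    im=get_image(n);a=im.astype(int);g=a.max(2)
    for c in blobs(g<60,3000,40000):
        x,y,w,h=cv2.boundingRect(c)
        box=cv2.approxPolyDP(cv2.convexHull(c),8,True)[:,0]
        if not(220<x+w/2<330 if n=="top" else 140<x+w/2<230):continue
        if y+h/2<120: continue
        h_=cv2.convexHull(c); p=ray(n,h_[:,0],.03).astype(np.float32)
        print(n,"dark",cv2.contourArea(c),box.tolist(),ray(n,box,.03).round(4).tolist(),cv2.minAreaRect(p))
    roi=np.zeros(g.shape,bool)
    if n=="top": roi[170:250,248:358]=1
    else: roi[170:300,95:275]=1
    for c in blobs((g>65)&roi,12,3000):
        M=c[:,0].mean(0); print(n,M.round(1),cv2.contourArea(c),im[int(M[1]),int(M[0])],*[ [np.round(q,4) for q in circ(n,c,z)] for z in(.021,.04)])
    cv2.imwrite(f"pics/c_{n}.png",cv2.resize(cv2.cvtColor(im,cv2.COLOR_RGB2BGR)[165:255,240:365] if n=="top" else cv2.cvtColor(im,cv2.COLOR_RGB2BGR)[165:300,90:280],None,fx=4 if n=="scene" else 6,fy=4 if n=="scene" else 6,interpolation=cv2.INTER_CUBIC))
E
```

```text
top dark 7454.5 [[349, 166], [357, 237], [254, 248], [246, 178]] [[0.6227, -0.195], [0.4552, -0.2078], [0.4339, 0.0329], [0.5982, 0.0493]] ((0.5261757373809814, -0.08007420599460602), (0.17207281291484833, 0.25052502751350403), 5.435914993286133)
top [312.1 246.3] 480.5 [137 124 115] [array([ 0.4369, -0.103 ]), np.float64(0.0682)] [array([ 0.4378, -0.1005]), np.float64(0.0668)]
top [281.2 235.3] 91.5 [129  96  41] [array([ 0.4619, -0.0312]), np.float64(0.0128)] [array([ 0.4623, -0.0302]), np.float64(0.0125)]
top [249.4 226.8] 118.0 [138 125 118] [array([0.4849, 0.0263]), np.float64(0.0389)] [array([0.4847, 0.0261]), np.float64(0.0381)]
top [327.8 210.7] 357.5 [156 142 130] [array([ 0.5181, -0.143 ]), np.float64(0.0253)] [array([ 0.5173, -0.1397]), np.float64(0.0248)]
top [283.  209.2] 332.5 [92 87 82] [array([ 0.5237, -0.0365]), np.float64(0.0244)] [array([ 0.5228, -0.0353]), np.float64(0.0239)]
top [256.9 204.6] 219.5 [118 116 107] [array([0.537 , 0.0252]), np.float64(0.0298)] [array([0.5358, 0.0251]), np.float64(0.0292)]
top [250.1 181. ] 13.0 [129 128 119] [array([0.5919, 0.04  ])
[... 691 characters left out ...]
2), 5.524291038513184)
scene [137.8 293.5] 38.0 [152 148 133] [array([ 0.6097, -0.1883]), np.float64(0.0054)] [array([ 0.6218, -0.1884]), np.float64(0.0052)]
scene [104.9 272.1] 1102.5 [204 183 165] [array([ 0.5441, -0.204 ]), np.float64(0.0482)] [array([ 0.5587, -0.2036]), np.float64(0.0464)]
scene [215.5 238. ] 98.5 [117  55  17] [array([ 0.5757, -0.0456]), np.float64(0.0121)] [array([ 0.589 , -0.0512]), np.float64(0.0117)]
scene [146.1 232.3] 703.5 [216 193 168] [array([ 0.5072, -0.1401]), np.float64(0.0281)] [array([ 0.5232, -0.1421]), np.float64(0.027)]
scene [206.3 215.7] 451.5 [115 106  95] [array([ 0.5238, -0.0371]), np.float64(0.0238)] [array([ 0.5391, -0.043 ]), np.float64(0.0229)]
```

View pics/c_top.png

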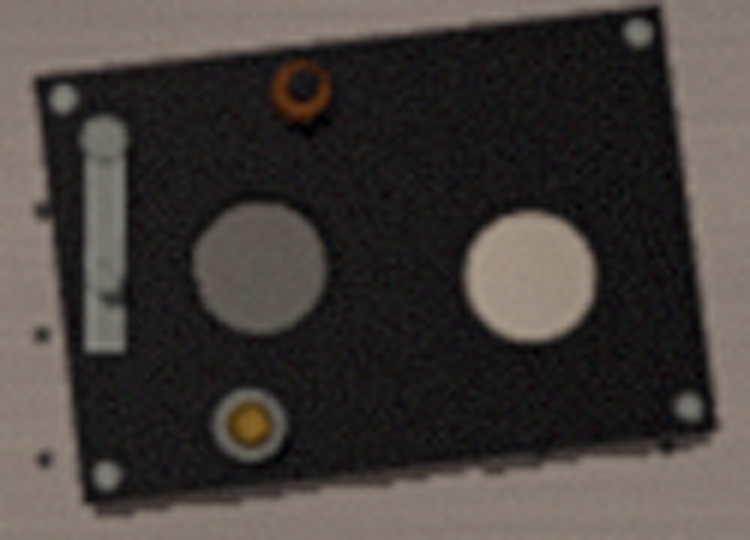

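The pocket agrees between both views: (0.5237, -0.0365), radius about 24 to 26 mm, stage yaw about 5.3°. The disc is at (0.517, -0.140) with radius 25 mm. I'll push with two half-open fingertips as a V, along the line from disc to pocket.

```bash
cat >> h.py <<'E'
def tool_yaw(): 
    s=ctrl.get_state();x=R.from_rotvec(s['tool_rot']).as_matrix()[:,0];return np.arctan2(x[1],x[0])
def plan(wps,n,yaw_end=None):
    """rows (tool axes) from present pose through waypoints; n rows per leg"""
    s=ctrl.get_state();p=np.array(s['position']);m=R.from_rotvec(s['tool_rot']).as_matrix()
    y=tool_yaw();tot=sum(n);dy=0 if yaw_end is None else (yaw_end-y+np.pi)%(2*np.pi)-np.pi
    print("at",p.round(4),"yaw",round(y,4),"tilt",(m[:,2]+[0,0,1]).round(4))
    k=0
    for w,c in zip(wps,n):
        st=(np.array(w)-p)/c;p=np.array(w)
        for _ in range(c):
            ya=y+dy*k/tot;k+=1
            X=np.array([np.cos(ya),np.sin(ya),0]);Y=np.cross([0,0,-1],X)
            print([round(float(v),4) for v in(st@X,st@Y,-st[2])],round(-dy/tot,3))
E
python3 - <<'E'
from h import *
u=np.array([.0064,.1032]);yw=np.arctan2(u[1],u[0])
plan([(.42,.45,.2),(.55,.2,.16),(.55,-.05,.14),(.514,-.195,.11)],[9,8,7,6],yw)
print(yw); print("obj",ray("top",(281.2,235.3),.07),"bottle",ray("top",(290,180),.074))
E
```

```text
at [0.1512 0.6318 0.2219] yaw 2.9068 tilt [-0.0002 -0.0011  0.    ]
[-0.0337, -0.0127, 0.0024] 0.047
[-0.0343, -0.0111, 0.0024] 0.047
[-0.0348, -0.0095, 0.0024] 0.047
[-0.0352, -0.0079, 0.0024] 0.047
[-0.0355, -0.0062, 0.0024] 0.047
[-0.0358, -0.0046, 0.0024] 0.047
[-0.0359, -0.0029, 0.0024] 0.047
[-0.036, -0.0012, 0.0024] 0.047
[-0.0361, 0.0005, 0.0024] 0.047
[-0.0319, -0.0149, 0.005] 0.047
[-0.0326, -0.0134, 0.005] 0.047
[-0.0332, -0.0119, 0.005] 0.047
[-0.0337, -0.0103, 0.005] 0.047
[-0.0341, -0.0087, 0.005] 0.047
[-0.0345, -0.0071, 0.005] 0.047
[-0.0348, -0.0055, 0.005] 0.047
[-0.035, -0.0039, 0.005] 0.047
[-0.0306, -0.0185, 0.0029] 0.047
[-0.0314, -0.017, 0.0029] 0.047
[-0.0321, -0.0156, 0.0029] 0.047
[-0.0328, -0.014, 0.0029] 0.047
[-0.0335, -0.0125, 0.0029] 0.047
[-0.034, -0.0109, 0.0029] 0.047
[-0.0345, -0.0093, 0.0029] 0.047
[-0.0223, -0.0111, 0.005] 0.047
[-0.0228, -0.01, 0.005] 0.047
[-0.0232, -0.009, 0.005] 0.047
[-0.0236, -0.0079, 0.005] 0.047
[-0.024, -0.0068, 0.005] 0.047
[-0.0243, -0.0056, 0.005] 0.047
1.5088601422440926
obj [[ 0.46295524 -0.02880607]] bottle [[ 0.5863242  -0.05099182]]
```

Call:
{"op": "apply_moves", "data": {
  "dp": [
    [-0.034,-0.013,0.002],
    [-0.034,-0.011,0.002],
    [-0.035,-0.01,0.002],
    [-0.035,-0.008,0.002],
    [-0.036,-0.006,0.002],
    [-0.036,-0.005,0.002],
    [-0.036,-0.003,0.002],
    [-0.036,-0.001,0.002],
    [-0.036,0,0.002],
    [-0.032,-0.015,0.005]
  ],
  "twist": [
    [0,0,0.047],
    [0,0,0.047],
    [0,0,0.047],
    [0,0,0.047],
    [0,0,0.047],
    [0,0,0.047],
    [0,0,0.047],
    [0,0,0.047],
    [0,0,0.047],
    [0,0,0.047]
  ],
  "fingers": [0.68,0.68,0.68,0.68,0.68,0.68,0.68,0.68,0.68,0.68]
}}

```text
time: 1.2
position: [0.4381, 0.4165, 0.1994]
tool_rot: [1.088, 2.946, 0.002]
ft_force: [0.1, 0.2, -0.8]
grip_width: 0.327
grip_force: 0.0
```

Call:
{"op": "apply_moves", "data": {
  "dp": [
    [-0.033,-0.013,0.005],
    [-0.033,-0.012,0.005],
    [-0.034,-0.01,0.005],
    [-0.034,-0.009,0.005],
    [-0.034,-0.007,0.005],
    [-0.035,-0.005,0.005],
    [-0.035,-0.004,0.005],
    [-0.031,-0.018,0.003],
    [-0.031,-0.017,0.003],
    [-0.032,-0.016,0.003]
  ],
  "twist": [
    [0,0,0.047],
    [0,0,0.047],
    [0,0,0.047],
    [0,0,0.047],
    [0,0,0.047],
    [0,0,0.047],
    [0,0,0.047],
    [0,0,0.047],
    [0,0,0.047],
    [0,0,0.047]
  ],
  "fingers": [0.68,0.68,0.68,0.68,0.68,0.68,0.68,0.68,0.68,0.68]
}}

```text
time: 2.2
position: [0.5485, 0.0898, 0.1553]
tool_rot: [-1.743, -2.613, 0.0]
ft_force: [0.5, -0.8, -0.2]
grip_width: 0.323
grip_force: 0.0
```

Call:
{"op": "apply_moves", "data": {
  "dp": [
    [-0.033,-0.014,0.003],
    [-0.033,-0.012,0.003],
    [-0.034,-0.011,0.003],
    [-0.034,-0.009,0.003],
    [-0.022,-0.011,0.005],
    [-0.023,-0.01,0.005],
    [-0.023,-0.009,0.005],
    [-0.024,-0.008,0.005],
    [-0.024,-0.007,0.005],
    [-0.024,-0.006,0.005]
  ],
  "twist": [
    [0,0,0.047],
    [0,0,0.047],
    [0,0,0.047],
    [0,0,0.047],
    [0,0,0.047],
    [0,0,0.047],
    [0,0,0.047],
    [0,0,0.047],
    [0,0,0.047],
    [0,0,0.047]
  ],
  "fingers": [0.68,0.68,0.68,0.68,0.68,0.68,0.68,0.68,0.68,0.68]
}}

```text
time: 3.2
position: [0.5091, -0.1967, 0.1131]
tool_rot: [-2.306, -2.134, -0.0]
ft_force: [-0.6, -0.3, 0.8]
grip_width: 0.321
grip_force: 0.0
```

```bash
python3 - <<'E'
from h import *
yw=1.5089
plan([(.5136,-.198,.036)],[5],yw)
s=ctrl.get_state();print(s['time'],s['grip_width'])
E
```

```text
at [ 0.5091 -0.1967  0.1131] yaw 1.4934 tilt [0.     0.0001 0.    ]
[-0.0002, 0.0009, 0.0154] -0.003
[-0.0002, 0.0009, 0.0154] -0.003
[-0.0002, 0.0009, 0.0154] -0.003
[-0.0002, 0.0009, 0.0154] -0.003
[-0.0002, 0.0009, 0.0154] -0.003
3.2 0.3211817507204705
```

Call:
{"op": "apply_moves", "data": {
  "dp": [
    [0,0.001,0.016],
    [0,0.001,0.016],
    [0,0.001,0.016],
    [0,0.001,0.016],
    [0,0.0005,0.014],
    [0,0,0]
  ],
  "twist": [
    [0,0,-0.003],
    [0,0,-0.003],
    [0,0,-0.003],
    [0,0,-0.003],
    [0,0,-0.003],
    [0,0,0]
  ],
  "fingers": [0.68,0.68,0.68,0.68,0.68,0.68]
}}

```text
time: 3.8
position: [0.5126, -0.1948, 0.0331]
tool_rot: [-2.283, -2.153, 0.004]
ft_force: [0.0, -0.3, 0.2]
grip_width: 0.322
grip_force: 0.0
```

```bash
python3 - <<'E'
from h import *
im=get_image("scene")
cv2.imwrite("pics/s1.png",cv2.resize(cv2.cvtColor(im,cv2.COLOR_RGB2BGR)[150:320,60:290],None,fx=3,fy=3))
plan([(.5136,-.198,.035)],[1],1.5089)
E
```

```text
at [ 0.5133 -0.1952  0.0344] yaw 1.5118 tilt [-0.0024  0.0001  0.    ]
[-0.0028, 0.0004, -0.0006] 0.003
```

View pics/s1.png

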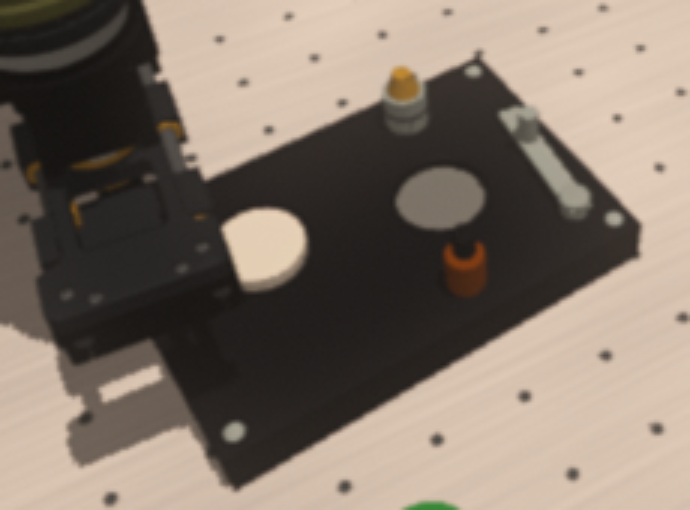

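The fingers stand behind the disc, clear of it. The objective and bottle are well away from the push lane.

Call:
{"op": "apply_moves", "data": {
  "dp": [
    [0.01,0,0],
    [0.01,0,0],
    [0.005,0,0],
    [0.007,0,0],
    [0.008,0,0],
    [0.008,0,0],
    [0.008,0,0],
    [0.008,0,0],
    [0.008,0,0],
    [0.008,0,0]
  ],
  "twist": [
    [0,0,0],
    [0,0,0],
    [0,0,0],
    [0,0,0],
    [0,0,0],
    [0,0,0],
    [0,0,0],
    [0,0,0],
    [0,0,0],
    [0,0,0]
  ],
  "fingers": [0.68,0.68,0.68,0.68,0.68,0.68,0.68,0.68,0.68,0.68]
}}

```text
time: 4.85
position: [0.519, -0.115, 0.0356]
tool_rot: [2.286, 2.155, 0.0]
ft_force: [-0.2, -1.1, 1.5]
grip_width: 0.317
grip_force: 0.8
```

Call:
{"op": "apply_moves", "data": {
  "dp": [
    [0.008,0,0],
    [0.008,0,0],
    [0.006,0,0],
    [0,0,0]
  ],
  "twist": [
    [0,0,0],
    [0,0,0],
    [0,0,0],
    [0,0,0]
  ],
  "fingers": [0.68,0.68,0.68,0.68]
}}

```text
time: 5.25
position: [0.5203, -0.0921, 0.0354]
tool_rot: [-2.284, -2.156, -0.001]
ft_force: [-1.3, 0.8, -0.2]
grip_width: 0.322
grip_force: 0.0
```

```bash
cat >> h.py <<'E'
def seen(tag):
    im=get_image("scene");a=im.astype(int)
    roi=np.zeros(a.shape[:2],bool);roi[195:275,125:245]=1
    s=ctrl.get_state();print(s['time'],s['position'],s['ft_force'],tool_yaw())
    for c in blobs((a.min(2)>140)&roi,100,3000):print("white",cv2.contourArea(c),circ("scene",c,.04))
    cv2.imwrite(f"pics/{tag}.png",cv2.resize(cv2.cvtColor(im,cv2.COLOR_RGB2BGR)[150:320,60:290],None,fx=3,fy=3))
E
python3 -c "
from h import *
seen('s2')"
```

```text
5.3 [ 0.52007169 -0.09261585  0.03537471] [ 0.10831278  0.15010631 -0.1409988 ] 1.512835300668841
white 409.0 (array([ 0.64289069, -0.05677944]), np.float64(0.022785315024068293))
```

View pics/s2.png

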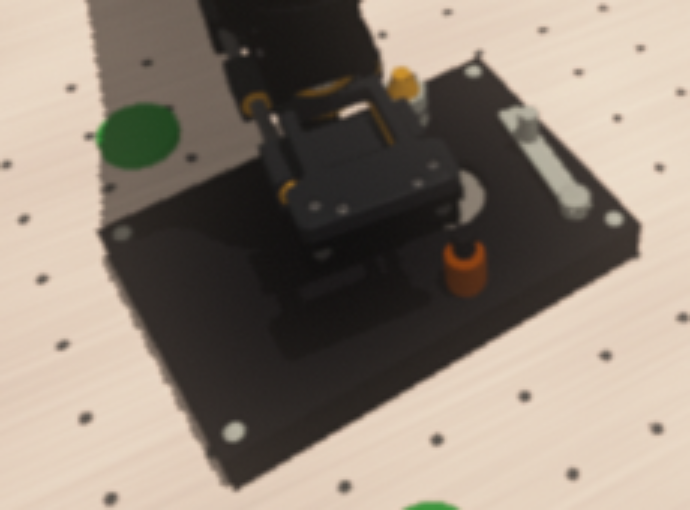

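The disc is hidden under the gripper, still being pushed, and the bystanders are untouched. I'll finish the push slowly.

Call:
{"op": "apply_moves", "data": {
  "dp": [
    [0.006,0,0],
    [0.005,0,0],
    [0.004,0,0],
    [0.003,0,0],
    [0.003,0,0],
    [0.003,0,0],
    [0.002,0,0],
    [0.0005,0,0],
    [0,0,0],
    [0,0,0]
  ],
  "twist": [
    [0,0,0],
    [0,0,0],
    [0,0,0],
    [0,0,0],
    [0,0,0],
    [0,0,0],
    [0,0,0],
    [0,0,0],
    [0,0,0],
    [0,0,0]
  ],
  "fingers": [0.68,0.68,0.68,0.68,0.68,0.68,0.68,0.68,0.68,0.68]
}}

```text
time: 6.3
position: [0.5216, -0.0671, 0.0355]
tool_rot: [-2.286, -2.155, 0.0]
ft_force: [0.8, -0.3, 0.1]
grip_width: 0.321
grip_force: 0.0
```

Call:
{"op": "apply_moves", "data": {
  "dp": [
    [-0.01,0,0],
    [-0.03,0,0],
    [-0.04,0,0],
    [-0.04,0,-0.04],
    [0,0,-0.04],
    [0,0,-0.04]
  ],
  "twist": [
    [0,0,0],
    [0,0,0],
    [0,0,0],
    [0,0,0],
    [0,0,0],
    [0,0,0]
  ],
  "fingers": [0.68,0.68,0.68,0.68,0.68,0.68]
}}

```text
time: 6.9
position: [0.5137, -0.1852, 0.152]
tool_rot: [-2.291, -2.149, 0.002]
ft_force: [0.7, 0.7, -0.1]
grip_width: 0.32
grip_force: 0.0
```

```bash
python3 -c "
from h import *
seen('s3')"
```

```text
6.95 [ 0.51791794 -0.18583076  0.1590175 ] [ 2.92918208 -1.24132271  3.20335412] 1.5080566860487152
white 407.0 (array([ 0.64291847, -0.05679971]), np.float64(0.02275955318352429))
white 438.5 (array([ 0.53358433, -0.0417118 ]), np.float64(0.022844967951825283))
white 245.5 (array([ 0.44986013, -0.12878217]), np.float64(0.021472720654548662))
```

View pics/s3.png

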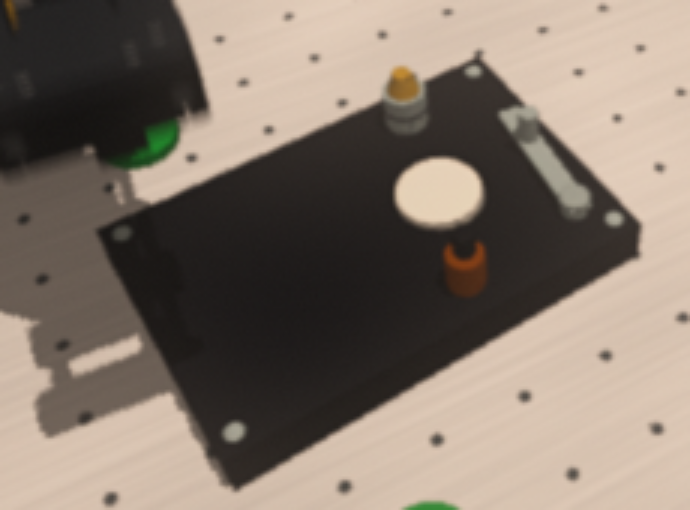

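The disc looks to be in or on the pocket. I'll check its height and tilt more closely with both views.

```bash
python3 - <<'E'
from h import *
out=[]
for n,(y0,y1,x0,x1) in(("top",(190,230,263,303)),("scene",(195,235,186,226))):
    im=get_image(n);cr=im[y0:y1,x0:x1]
    out.append(cv2.resize(cv2.cvtColor(cr,cv2.COLOR_RGB2BGR),(400,400),interpolation=cv2.INTER_CUBIC))
    m=np.zeros(im.shape[:2],bool);m[y0:y1,x0:x1]=im[y0:y1,x0:x1].astype(int).min(2)>(105 if n=="top" else 165)
    for c in blobs(m,100,2000):
        for z in(.031,.034,.04):print(n,z,cv2.contourArea(c),circ(n,c,z),"axes",cv2.minAreaRect(ray(n,c[:,0],z).astype(np.float32)))
cv2.imwrite("pics/z.png",np.hstack(out))
E
```

```text
top 0.031 322.0 (array([ 0.52314873, -0.03656484]), np.float64(0.02377402946013968)) axes ((0.5234917998313904, -0.03644925355911255), (0.04690682515501976, 0.0469302237033844), 88.88127136230469)
top 0.034 322.0 (array([ 0.52300693, -0.03638441]), np.float64(0.0236960052263702)) axes ((0.5233489274978638, -0.03626919537782669), (0.04675288125872612, 0.046776194125413895), 88.88128662109375)
top 0.04 322.0 (array([ 0.52272333, -0.03602355]), np.float64(0.023539956758836536)) axes ((0.5230630040168762, -0.035909101366996765), (0.04644499719142914, 0.04646813124418259), 88.88128662109375)
scene 0.031 410.5 (array([ 0.52629306, -0.03859004]), np.float64(0.02253953375291251)) axes ((0.5259474515914917, -0.03829670324921608), (0.045101266354322433, 0.045388177037239075), 60.67701721191406)
scene 0.034 410.5 (array([ 0.52874974, -0.0395342 ]), np.float64(0.022401004709360184)) axes ((0.5284062623977661, -0.039242684841156006), (0.04482406750321388, 0.045109208673238754), 60.67706298828125)
scene 0.04 410.5 (array([ 0.53366312, -0.04142251]), np.float64(0.02212394662220331)) axes ((0.5333238840103149, -0.041134610772132874), (0.04426975175738335, 0.0445512980222702), 60.67680740356445)
```

View pics/z.png

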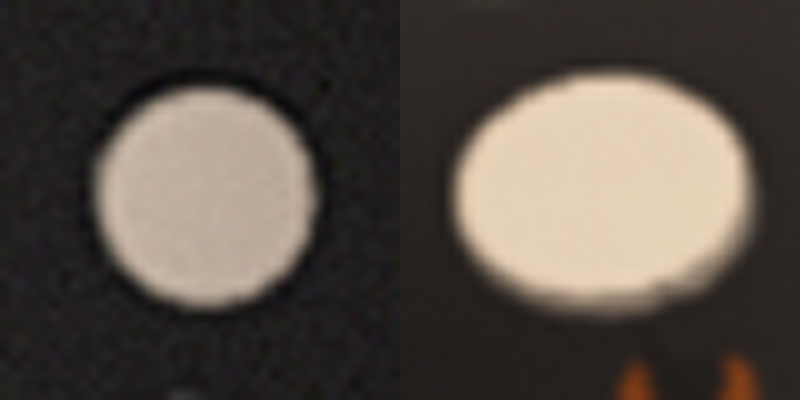

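```bash
python3 - <<'E'
from h import *
for n,th,(y0,y1,x0,x1) in(("top",105,(195,228,310,346)),("scene",165,(210,255,120,175))):
    im=cv2.imread(f"pics/{n}0.png")
    m=np.zeros(im.shape[:2],bool);m[y0:y1,x0:x1]=im[y0:y1,x0:x1].min(2)>th
    for c in blobs(m,100,2000): print(n,cv2.contourArea(c),cv2.boundingRect(c),circ(n,c,.04))
    m[:]=0; r=(195,228,263,303) if n=="top" else (200,235,186,228)
    m[r[0]:r[1],r[2]:r[3]]=im[r[0]:r[1],r[2]:r[3]].min(2)>55
    for c in blobs(m,100,2000): print("floor",n,circ(n,c,.021))
    im2=cv2.imread(f"pics/{n}0.png")
# deck screws, symmetric about stage centre, z~.03
im=cv2.cvtColor(get_image("scene"),cv2.COLOR_RGB2GRAY)
for px in[(60+234/3,150+431/3),(60+473/3,150+71/3),(60+614/3,150+218/3)]: print("scene screw",ray("scene",px,.031))
for px in[(240+638/6,165+33/6),(240+105/6,165+475/6),(240+62/6,165+98/6)]: print("top screw",ray("top",px,.031))
E
```

```text
top 301.5 (318, 201, 21, 20) (array([ 0.51766266, -0.13969355]), np.float64(0.022761576464199962))
floor top (array([ 0.52342185, -0.03657062]), np.float64(0.024671366659702113))
scene 436.0 (132, 221, 28, 22) (array([ 0.52079735, -0.14193442]), np.float64(0.02118861212277764))
floor scene (array([ 0.52377626, -0.03719862]), np.float64(0.02371935412394108))
scene screw [[ 0.61655143 -0.18801719]]
scene screw [[0.44781704 0.02335818]]
scene screw [[0.59423697 0.03804116]]
top screw [[ 0.61195827 -0.18810575]]
top screw [[0.44262131 0.02464868]]
top screw [[0.58997039 0.03914243]]
```

The scene view is biased by the same 3 mm in x at the seated height as it was for the disc at the start. That puts the disc top at about z = 0.031, flat and centred within 1 mm, so the disc is seated. Next is the clip.

```bash
python3 - <<'E'
from h import *
P=ray("top",(257.3,187.8),.042)[0];E=ray("top",(257.3,223.7),.039)[0];T=ray("top",(258.2,213),.06)[0]
print("pivot",P,"end",E,np.hypot(*(E-P)),"post",T,np.hypot(*(T-P)),np.degrees(np.arctan2(*(P-E)[::-1])))
plan([(.519,-.06,.15),(.519,.062,.13),(.519,.062,.048)],[3,3,3],1.5089)
E
```

```text
pivot [0.57324429 0.02292081] end [0.49001915 0.02429138] 0.08323642401398562 post [0.513943   0.02172274] 0.059313385189274835 -0.9434761258727017
at [ 0.5153 -0.1831  0.1518] yaw 1.511 tilt [0.0023 0.0001 0.    ]
[0.041, -0.0012, 0.0006] 0.0
[0.041, -0.0012, 0.0006] 0.0
[0.041, -0.0012, 0.0006] 0.0
[0.0406, -0.0025, 0.0067] 0.0
[0.0406, -0.0025, 0.0067] 0.0
[0.0406, -0.0025, 0.0067] 0.0
[0.0, 0.0, 0.0273] 0.0
[0.0, 0.0, 0.0273] 0.0
[0.0, 0.0, 0.0273] 0.0
```

Call:
{"op": "apply_moves", "data": {
  "dp": [
    [0.041,-0.001,0],
    [0.041,-0.001,0],
    [0.041,-0.001,0.002],
    [0.041,-0.003,0.007],
    [0.041,-0.003,0.007],
    [0.041,-0.002,0.007],
    [0,0,0],
    [0,0,0.027],
    [0,0,0.027],
    [0,0,0.027]
  ],
  "twist": [
    [0,0,0],
    [0,0,0],
    [0,0,0],
    [0,0,0],
    [0,0,0],
    [0,0,0],
    [0,0,0],
    [0,0,0],
    [0,0,0],
    [0,0,0]
  ],
  "fingers": [1,1,1,1,1,1,1,1,1,1]
}}

```text
time: 8.1
position: [0.5174, 0.063, 0.0448]
tool_rot: [-2.286, -2.154, 0.003]
ft_force: [-0.7, -0.2, 1.1]
grip_width: 0.009
grip_force: 0.0
```

```bash
python3 - <<'E'
from h import *
seen('s4')
plan([(.52,.038,.047),(.539,-.0035,.047)],[3,8],1.5089)
E
```

```text
8.15 [0.51392499 0.06221822 0.04042291] [-3.00311752 -0.42716304 -2.50305234] 1.5116472086175283
white 409.0 (array([ 0.64289069, -0.05677944]), np.float64(0.022785315024068293))
white 458.5 (array([ 0.53393701, -0.04175731]), np.float64(0.02334458639135628))
white 261.5 (array([ 0.45031819, -0.12815245]), np.float64(0.022049056375201444))
at [0.5139 0.0622 0.0404] yaw 1.5116 tilt [-0.0091 -0.0034  0.    ]
[-0.0079, 0.0025, -0.0022] 0.0
[-0.0079, 0.0025, -0.0022] 0.0
[-0.0079, 0.0025, -0.0022] 0.0
[-0.005, 0.0027, -0.0] 0.0
[-0.005, 0.0027, -0.0] 0.0
[-0.005, 0.0027, -0.0] 0.0
[-0.005, 0.0027, -0.0] 0.0
[-0.005, 0.0027, -0.0] 0.0
[-0.005, 0.0027, -0.0] 0.0
[-0.005, 0.0027, -0.0] 0.0
[-0.005, 0.0027, -0.0] 0.0
```

View pics/s4.png

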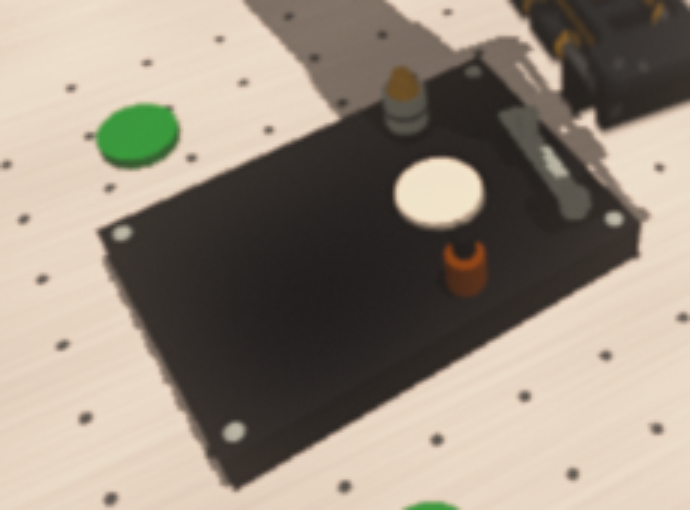

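The fingers are down beside the clip on its +y side, and the disc is still seated. The last reading was taken mid-settle, so I'll let it settle, correct the height, and start pushing.

Call:
{"op": "apply_moves", "data": {
  "dp": [
    [0,0,0],
    [0,0,0],
    [0,0,0]
  ],
  "twist": [
    [0,0,0],
    [0,0,0],
    [0,0,0]
  ],
  "fingers": [1,1,1]
}}

```text
time: 8.45
position: [0.5196, 0.0639, 0.0482]
tool_rot: [2.286, 2.154, 0.003]
ft_force: [-0.1, 0.3, -0.1]
grip_width: 0.004
grip_force: 0.0
```

Call:
{"op": "apply_moves", "data": {
  "dp": [
    [-0.008,0.001,0],
    [-0.008,0.001,0],
    [-0.008,0.001,0],
    [-0.005,0.002,0],
    [-0.005,0.002,0],
    [-0.005,0.003,0],
    [-0.005,0.003,0],
    [-0.005,0.003,0],
    [-0.005,0.003,0],
    [-0.004,0.002,0]
  ],
  "twist": [
    [0,0,0],
    [0,0,0],
    [0,0,0],
    [0,0,0],
    [0,0,0],
    [0,0,0],
    [0,0,0],
    [0,0,0],
    [0,0,0],
    [0,0,0]
  ],
  "fingers": [1,1,1,1,1,1,1,1,1,1]
}}

```text
time: 9.45
position: [0.5368, 0.0045, 0.047]
tool_rot: [2.286, 2.154, 0.001]
ft_force: [0.6, 1.3, -0.4]
grip_width: 0.003
grip_force: 0.6
```

Call:
{"op": "apply_moves", "data": {
  "dp": [
    [-0.003,0.001,0],
    [-0.003,0.001,0],
    [0,0,0]
  ],
  "twist": [
    [0,0,0],
    [0,0,0],
    [0,0,0]
  ],
  "fingers": [1,1,1]
}}

```text
time: 9.75
position: [0.5383, -0.0013, 0.0471]
tool_rot: [2.286, 2.154, 0.002]
ft_force: [1.2, 1.2, -0.1]
grip_width: 0.003
grip_force: 0.5
```

Call:
{"op": "apply_moves", "data": {
  "dp": [
    [-0.002,0.001,0],
    [-0.001,0,0],
    [0,0,0]
  ],
  "twist": [
    [0,0,0],
    [0,0,0],
    [0,0,0]
  ],
  "fingers": [1,1,1]
}}

```text
time: 10.05
position: [0.5396, -0.0031, 0.0472]
tool_rot: [2.285, 2.156, 0.004]
ft_force: [3.8, 4.8, -1.4]
grip_width: 0.004
grip_force: 2.1
```

Call:
{"op": "apply_moves", "data": {
  "dp": [
    [-0.001,0,0],
    [-0.001,0,0],
    [0,0,0]
  ],
  "twist": [
    [0,0,0],
    [0,0,0],
    [0,0,0]
  ],
  "fingers": [1,1,1]
}}

```text
time: 10.35
position: [0.5401, -0.0037, 0.0473]
tool_rot: [2.284, 2.157, 0.007]
ft_force: [5.4, 6.8, -3.1]
grip_width: 0.001
grip_force: 3.2
```

The force climbs against a firm stop, and the TCP is at (0.540, -0.0037), close to the predicted home of (0.539, -0.0035). I'll back off, rise, and check.

Call:
{"op": "apply_moves", "data": {
  "dp": [
    [0.01,0,0],
    [0.03,0,0],
    [0.04,0,0],
    [0.04,0,-0.02],
    [0.04,0,-0.04],
    [0.02,0,-0.04],
    [0,0,0],
    [0,0,0],
    [0,0,0]
  ],
  "twist": [
    [0,0,0],
    [0,0,0],
    [0,0,0],
    [0,0,0],
    [0,0,0],
    [0,0,0],
    [0,0,0],
    [0,0,0],
    [0,0,0]
  ],
  "fingers": [1,1,1,1,1,1,1,1,1]
}}

```text
time: 11.25
position: [0.5476, 0.167, 0.1409]
tool_rot: [-2.287, -2.153, 0.005]
ft_force: [-0.4, 0.6, -1.3]
grip_width: 0.002
grip_force: 0.0
```

```bash
python3 - <<'E'
from h import *
seen('s5')
im=get_image("top");cv2.imwrite("pics/t5.png",cv2.resize(cv2.cvtColor(im,cv2.COLOR_RGB2BGR)[165:255,240:365],None,fx=6,fy=6,interpolation=cv2.INTER_CUBIC))
E
```

```text
11.3 [0.54758511 0.16684041 0.14064868] [-0.58577757  0.40471843 -1.02794588] 1.509924819311389
white 409.0 (array([ 0.64289069, -0.05677944]), np.float64(0.022785315024068293))
white 348.0 (array([ 0.53267787, -0.04396242]), np.float64(0.019852784615557756))
white 252.5 (array([ 0.44990592, -0.12885761]), np.float64(0.021530405523584335))
```

View pics/t5.png

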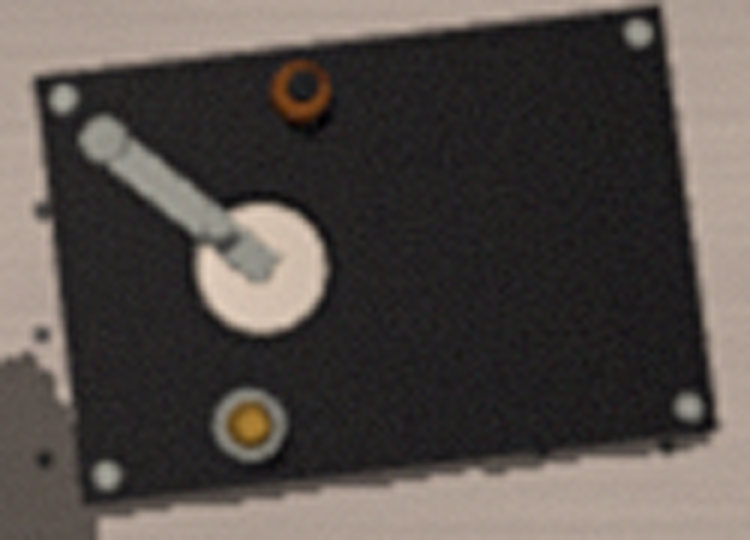

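View pics/s5.png

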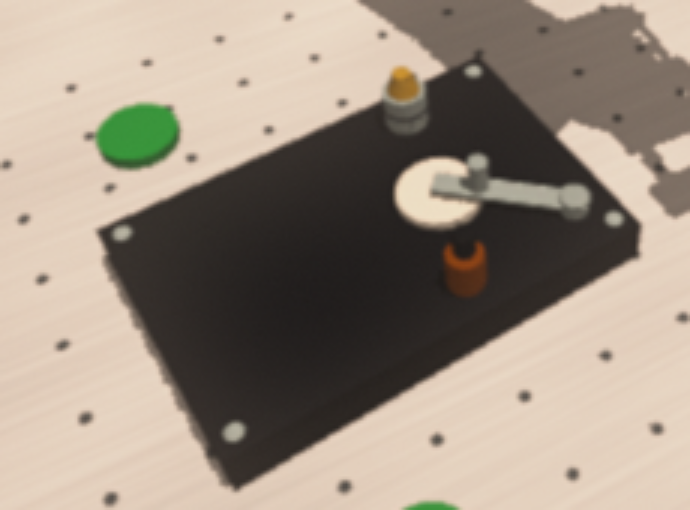

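The clip lies diagonally with its end over the middle of the pocket, (262,268) in the crop. The disc is flat in place, the objective at (250,424) and bottle at (302,88) have not moved, and the robot is clear.

```bash
python3 -c "
from bench import ctrl
print(ctrl.close_job())"
```

```text
the job is handed in; nothing more can be done
None
```

The job is handed in, with no verdict returned: by the final pictures the disc lies flat in the pocket, the clip is home over it, and the objective and bottle stand where they were.

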